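# Seat the proud adapter and lock the injector rail

### The job

One of the three brass adapters on the injector test rail is standing proud of its port. Press it fully home with a fingertip, then, with your fingertips, push the black lock knob along its U-shaped slot, out of the open notch, along, and fully into the other notch (red dot), so that the lock plate holds the whole row. Press and push gently, do not pinch or lift anything, and leave the tools and parts round the rail where they are.

Things in the scene. Friction and masses are not known exactly. Their poses are not given: they have to be found in the camera images.
- rail: Fixed aluminium adapter rail, 72 mm wide (x), 328 mm long (y from -172 to +156), top 36 mm above the bench; guide strips on it 56 mm, screw heads 58 mm. Origin on the bench under the middle of its width; x points across it away from the robot, y along the row, z up. Ports on its centre line at y +90, +12 and -66 mm. A brass pipe nipple sticks out 28 mm at the -y end.
- locked_point (a point): Fixed to the rail: centre of the knob's top when locked (rail frame x -7, y -115, z 85 mm). The blue gate plate (y -172 to -90, top 57 mm above the bench, screw heads 60) has a U-shaped slot: open notch at x -7, y -145 (white dot), lane at x +7, lock notch at x -7, y -115 (red dot).
- knob_top (a point): Centre of the top of the black fluted lock knob (red dot on top): 18 mm diameter (19 at the rim), from 59 to 85 mm above the bench, upright, open space all round it. It can only slide: across the rail (joint lock_knob) and, with the lock plate, along the rail (joint lock_plate). It stays where it is left.
- lock_plate (a joint): How far the keyhole lock plate (steel, top 51 mm above the bench) and the knob have slid along the rail's +y, m: 0 open, 0.030 locked (end stop). About 3 N of friction. Blocked by the slot's tongue unless the knob is at least 10 mm out of its notch, and blocked while any adapter stands more than 2 mm proud.
- lock_knob (a joint): How far the knob is across the slot along the rail's +x, m: 0 in a notch (end stop), 0.014 in the lane (end stop). About 2 N of friction.
- adapter_a_top (a point): Centre of the top of one of three identical brass adapters with a hexagon base on a steel collar of 40 mm diameter, 10 high. Which port each is in varies. The top is a flat 12 mm tip, 42 mm above the underside of the collar, hence 78 mm above the bench when home. It moves only up and down.
- adapter_b_top (a point): The same point of the second adapter.
- adapter_c_top (a point): The same point of the third adapter.
- adapter_a (a joint): Height of this adapter above home, m: 0 collar flat on the rail (end stop); one adapter starts 0.009 to 0.012 proud, the others home. About 6 N moves it, up or down, and it stays where it is left; it pulls out freely, which is wrong here.
- adapter_b (a joint): The same for the second adapter.
- adapter_c (a joint): The same for the third adapter.
- grease_pot_mid (a point): Bystander, loose: white pot with a blue lid, 58 mm diameter, 73 high; its centre. On the far side of the rail.
- spare_adapter_mid (a point): Bystander, loose: black hexagon adapter standing behind the rail, 27x24x28 mm; its centre.
- injector_mid (a point): Bystander, loose: injector lying behind the rail, 64x36x17 mm; its centre.
- spanner_mid (a point): Bystander, loose: spanner lying on the robot's side of the rail, 162x26x7 mm; its centre.
- screwdriver_mid (a point): Bystander, loose: red screwdriver lying on the robot's side of the rail, 137x25x22 mm; its centre.

How it is judged:
By the outcome, as a careful person would: the job done as asked, in the order asked, and still so for the second after the job is handed in, with the robot touching nothing.
It also fails if it takes over 48 s, if anything falls off the work surface, if the arm or the gripper's body presses on something with over 40 N, if the wrist force passes 120 N, or if a joint passes its speed limit or range.

### The arm

A 6-joint arm with a two-finger parallel gripper is mounted at the origin on a cart in front of the work surface, level with it; the furniture and walls round the work are solid. World frame = base frame: x ahead of the robot, y to its left, z up, the work surface at z = 0. Lengths are in m, angles in rad, forces in N, time in s.
With the tool pointing down it reaches from about 0.35 to 1 m from the base axis. Payload 7.1 kg.
Tool frame: the origin (TCP) lies at the very end of the fingers, on their centre line; the grasp point (between the pads) lies 19 mm behind it; z points along the fingers, y is the line along which they close (so a half turn about z gives the same grasp; the last joint's range is limited). The gripper opens to 85 mm and grips with 20 to 120 N. Pads are 22 mm wide; open, the fingers measure 114 mm over their backs; the gripper's body (76 mm by 85 mm) begins 54 mm behind the grasp point. The pads swing forward as they close: fully open they stand 13 mm farther back than shut.
Start: joints at [1.305, 0.423, 1.63, -0, 1.089, -0.019], TCP at [0.153, 0.606, 0.197] pointing down, gripper open.
Joint ranges: [-3, 3], [-0.9, 2.11], [0.09, 2.58], [-1.31, 4.45], [0.11, 2.69], [-2.54, 2.54]. Speed limits (rad/s): [2.39, 2.39, 3.01, 3.14, 3.14, 3.14].

### API

Orientations are given as a unit quaternion [x, y, z, w].
In Python, from rig import manip gives the robot as it stands. The module is installed in compiled form; this text tells all that it offers.
- The arm moves only by the tool carry_out, never from a script. Its argument "motion" is a list of rows, each a list of 7 numbers: the turn, a rotation vector about the tool's x, y, z in rad, then the shift along the tool's x, y, z in mm, then the opening in per cent of the stroke, from 0 (shut) to 100 (fully open). In form: [[ax, ay, az, x, y, z, grip], ...]. A call has 1 to 5 rows; each row shifts and turns the commanded pose from where the row before left it, along the tool's axes as they then stand; what a row does not reach is not made up. A row lasts 1/10 s, in which the tool goes at most 50 mm and 8.59 degrees, less where a joint would pass 70% of its speed; a pose out of reach is approached as far as the arm can. A call with a gripper value outside its range is refused whole. The fingers move at their own pace and stop on an object; "grip_force" is the grip in N (left out, the last holds). Time passes only in rows, so rows that do not move let the fingers close. It gives the time, the measured TCP pose, the force, the opening and the grip force at its end, in the units of the state.
- manip.get_obs(): the state, without advancing time (a new reading comes with each control period).
- manip.get_image(name): name is "scene" or "side" or "wrist"; returns the picture (384x512x3 uint8, blue, green, red); there is no depth.
- manip.calibration(name): a dict with "vfov" (degrees; the focal length in pixels is half the picture's height over the tangent of half this angle, whatever the lens; pixels are square), "cx", "cy" (the principal point, pixels), "extrinsics" (4x4, takes a point from world to camera coordinates); the wrist camera has in their place "mount" (4x4, takes a point from camera to tool coordinates, whose origin is the TCP and whose axes are the flange's). Camera axes: x right, y down, z forward; pixel columns grow to the right and rows downward; lengths in m; the calibration is good to about 2 mm. The wrist camera is an equidistant fisheye: a pixel r from the principal point sees the ray r / f radians off the axis. A picture is of the moment at which its call begins: read the wrist's pose just before it. calibration takes no time and is no camera call.
- manip.finish_job(): hands the job in; it is judged then, once.
The state is a dict: "time_s": time; "joints": joint angles; "joint_vel": joint speeds; "joint_torque": joint torques, N m; "tcp_pos": TCP position; "orientation": TCP orientation; "contact_force": force on the tool from outside, world axes, zero at the start; "moment": the same for the moment, N m; "gripper_width": finger opening in m; "grip_force": force on a finger pad.
Only numpy, scipy, OpenCV 4.12 (cv2) and the standard library are available. Lean on these libraries where they do the work, as an engineer would, in place of code of your own. Each camera call takes 0.05 s, during which the arm holds its last target. There are 200 camera calls.

## Working session

There is one attempt and no reset: what is moved stays moved. The work goes in short steps, Python scripts to look and compute and a tool call to move; the robot and the scene stay as the last step left them, time stands still between calls to the robot, and variables do not carry over. Pictures are saved under pics/ and viewed, at most 10 in all, crops included, and the job is handed in when it is done.

Besides the shell and the picture viewer there is one more tool, called as a command line: name --pt "numbers of a row" for each row, then --argument value for the rest. carry_out: Moves the arm, as the interface text tells. Its arguments: {"type":"object","properties":{"motion":{"type":"array","items":{"type":"array","items":{"type":"number"}}},"grip_force":{"type":"number"}},"required":["motion"]}

```bash
mkdir -p pics
python3 - <<'E'
from rig import manip
import cv2,numpy as np
o=manip.get_obs();print(o)
a=manip.get_image("scene");b=manip.get_image("side")
cv2.imwrite("pics/scene.png",cv2.resize(a,(800,600),interpolation=cv2.INTER_CUBIC));cv2.imwrite("pics/side.png",cv2.resize(b,(800,600),interpolation=cv2.INTER_CUBIC))
cv2.imwrite("raw_scene.png",a);cv2.imwrite("raw_side.png",b)
for n in("scene","side","wrist"):print(n,manip.calibration(n))
E
```

```text
{'time_s': 0.0, 'joints': array([ 1.30500126e+00,  4.23858461e-01,  1.63070228e+00, -4.44777861e-06,
        1.08862346e+00, -1.89917758e-02]), 'joint_vel': array([ 0.00213749,  0.00023873, -0.00219033, -0.00060522,  0.0028682 ,
       -0.00059607]), 'joint_torque': array([-1.29294109e-03, -5.57394040e+01, -2.81741488e+01, -4.08790936e-05,
        7.59517599e-03,  1.07248073e-05]), 'tcp_pos': array([0.15250035, 0.60547412, 0.19662992]), 'orientation': array([ 1.23087627e-01,  9.92395487e-01, -7.87999131e-04, -1.10980793e-04]), 'contact_force': array([ 0.72400538, -1.38585128, -0.00913709]), 'moment': array([-0.05674926, -0.03808565, -0.0453298 ]), 'grip_force': 0.0, 'gripper_width': 0.08538806832895833}
scene {'vfov': 45.177805135919016, 'cx': 254.50034549856707, 'cy': 189.7122634239588, 'extrinsics': array([[-0.8990593 , -0.43735534, -0.02031479,  0.5284157 ],
       [-0.2625603 ,  0.57570608, -0.77435431,  0.23382706],
       [ 0.35036334, -0.69085659, -0.63242605,  0.78424251],
       [ 0.        ,  0.        ,  0.        ,  1.        ]])}
side {'vfov': 42.87742309894927, 'cx': 254.32085619290143, 'cy': 189.26521353267162, 'extrinsics': array([[-0.96881779, -0.24713709,  0.01775784,  0.59561775],
       [-0.15585899,  0.55214024, -0.81905381,  0.14506631],
       [ 0.19261376, -0.79628162, -0.57344182,  0.79469662],
       [ 0.        ,  0.        ,  0.        ,  1.        ]])}
wrist {'vfov': 65.70646984690485, 'cx': 258.09277773533887, 'cy': 185.92418184166257, 'mount': array([[-1.54555914e-04, -9.59463639e-01, -2.81832400e-01,
         7.21569300e-02],
       [ 9.99999846e-01,  1.89519769e-06, -5.54848427e-04,
         1.22637808e-03],
       [ 5.32891019e-04, -2.81832442e-01,  9.59463491e-01,
        -1.75445924e-01],
       [ 0.00000000e+00,  0.00000000e+00,  0.00000000e+00,
         1.00000000e+00]])}
```

View pics/scene.png

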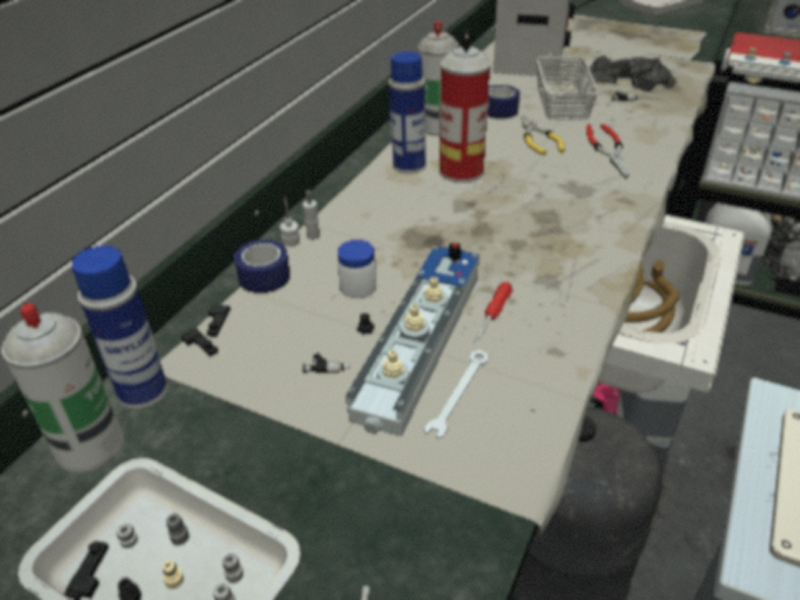

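View pics/side.png

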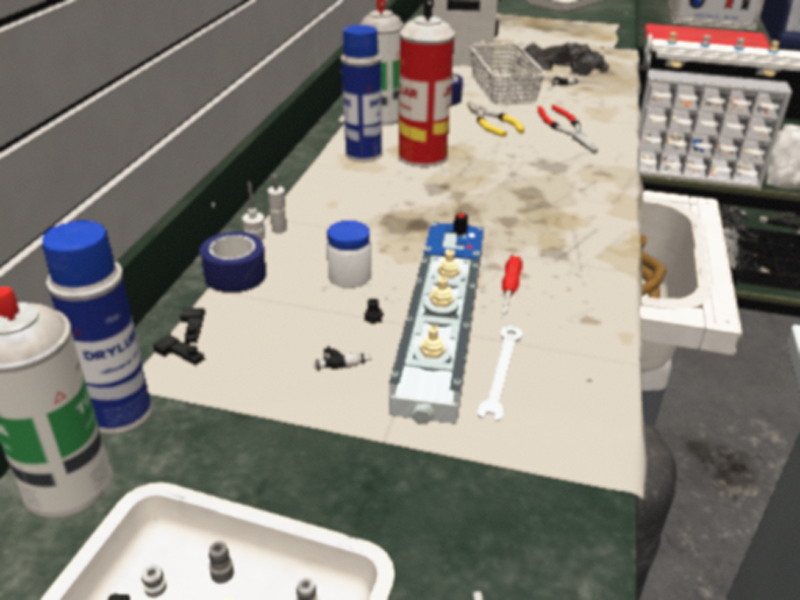

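The scene view shows the rail from (375,420) to (455,250), knob at (455,250) at the far end. The adapters are at about (393,365), (415,320) and (433,290), and the middle one looks proud. I'll enlarge both views.

Run:
```python
import cv2,numpy as np
a=cv2.imread("raw_scene.png")[145:290,215:315];b=cv2.imread("raw_side.png")[130:275,243:343]
f=lambda i:cv2.resize(i,None,fx=4,fy=4,interpolation=cv2.INTER_CUBIC)
cv2.imwrite("pics/crop.png",np.hstack([f(a),f(b)]))
```

```text
(no output)
```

View pics/crop.png

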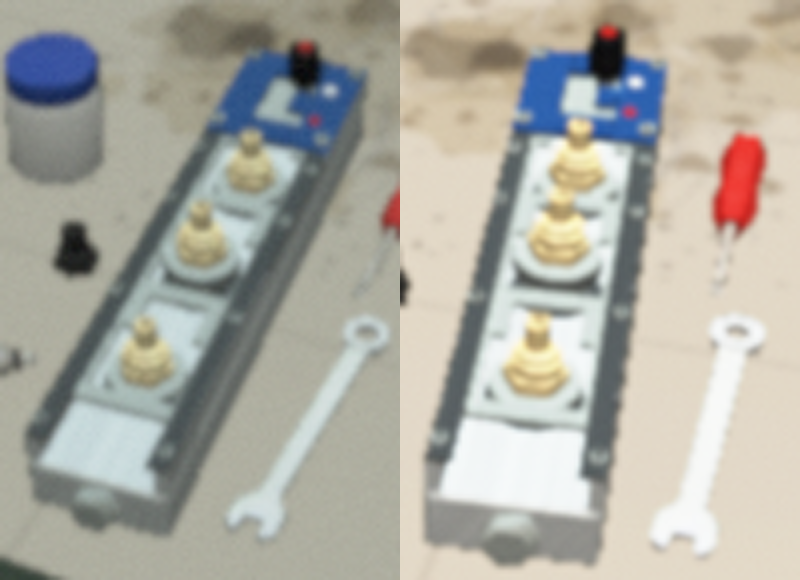

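The crop shows the middle adapter with a dark gap under its collar, so it is the proud one. Its top is at (201,205) in the left panel and (561,194) in the right. The knob top is at (305,47) and (608,32).

```bash
cat > cal.py <<'E'
import numpy as np
C={'scene':(45.177805135919016,254.50034549856707,189.7122634239588,np.array([[-0.8990593,-0.43735534,-0.02031479,0.5284157],[-0.2625603,0.57570608,-0.77435431,0.23382706],[0.35036334,-0.69085659,-0.63242605,0.78424251]])),
'side':(42.87742309894927,254.32085619290143,189.26521353267162,np.array([[-0.96881779,-0.24713709,0.01775784,0.59561775],[-0.15585899,0.55214024,-0.81905381,0.14506631],[0.19261376,-0.79628162,-0.57344182,0.79469662]]))}
def proj(n,P):
    v,cx,cy,E=C[n];f=192/np.tan(np.radians(v/2));p=E[:,:3]@P+E[:,3]
    return np.array([cx+f*p[0]/p[2],cy+f*p[1]/p[2]])
def R2W(q,P):
    c,s=np.cos(q[2]),np.sin(q[2]);return np.array([q[0]+c*P[0]-s*P[1],q[1]+s*P[0]+c*P[1],P[2]])
E
python3 - <<'E'
from cal import *
from scipy.optimize import least_squares
S=np.array([[145,322],[201,205],[251,134],[305,47],[330,91],[315,121]])/4-.375+[215,145]
D=np.array([[140,317],[161,194],[180,124],[208,32],[236,83],[231,112]])/4-.375+[243,130]
def pts(q):return [[0,.09,.078],[0,.012,.078+q[3]],[0,-.066,.078],[-.007,-.145,.085]]
def res(q):
    return np.concatenate([np.r_[proj('scene',R2W(q,P))-s,proj('side',R2W(q,P))-d] for P,s,d in zip(pts(q),S,D)])
r=least_squares(res,[.25,.6,0,.01]);print(r.x);print(r.fun.reshape(-1,4).round(1))
for P in pts(r.x)+[[-.007,-.115,.085]]:print(R2W(r.x,np.array(P)).round(4))
from rig import manip
from scipy.spatial.transform import Rotation as R
print(R.from_quat(manip.get_obs()['orientation']).as_matrix().round(3))
E
```

```text
[ 0.56706547 -0.01859118  0.09162067  0.01089132]
[[ 0.1 -0.  -0.1  0.7]
 [-0.1  0.1  0.2 -0. ]
 [-0.4 -0.3 -0.3 -0.2]
 [ 0.2 -0.6  0.4 -0. ]]
[0.5588 0.071  0.078 ]
[ 0.566  -0.0066  0.0889]
[ 0.5731 -0.0843  0.078 ]
[ 0.5734 -0.1636  0.085 ]
[ 0.5706 -0.1337  0.085 ]
[[-0.97   0.244 -0.   ]
 [ 0.244  0.97  -0.001]
 [ 0.    -0.001 -1.   ]]
```

carry_out --pt "0 0 -0.113 0 0 0 0" --pt "0 0 -0.113 0 0 0 0" --pt "0 0 -0.112 0 0 0 0" --grip_force 20

```text
time_s: 0.4
tcp_pos: [0.1526, 0.6057, 0.1969]
orientation: [-0.048, 0.999, -0.0, -0.0]
contact_force: [0.2, -0.7, -0.1]
gripper_width: 0.044
grip_force: 0.0
```

```bash
cat > go.py <<'E'
import numpy as np,sys
from scipy.spatial.transform import Rotation as R
from rig import manip
Q=[0.56706547,-0.01859118,0.09162067]
o=manip.get_obs();M=R.from_quat(o['orientation']);p=o['tcp_pos']
c,s=np.cos(Q[2]),np.sin(Q[2]);W=np.array([[c,-s,0],[s,c,0],[0,0,1]])
T=np.c_[W@[-1,0,0],W@[0,1,0],W@[0,0,-1]]
print('t',o['time_s'].round(2) if hasattr(o['time_s'],'round') else o['time_s'],'p',p.round(4),'rail mm',(1e3*W.T@(p-[Q[0],Q[1],0])).round(1),'F',o['contact_force'].round(1),'j',o['joints'].round(2),'w',round(o['gripper_width'],4))
print('turn err',(M.inv()*R.from_matrix(T)).as_rotvec().round(4))
if len(sys.argv)>1:
    t=np.array(list(map(float,sys.argv[1:4])))/1e3
    print('shift mm',(1e3*M.inv().apply(W@t+[Q[0],Q[1],0]-p)).round(1))
E
python3 go.py 0 12 150
```

```text
t 0.4 p [0.1526 0.6057 0.1969] rail mm [-355.6  659.6  196.9] F [ 0.2 -0.7 -0.1] j [ 1.3   0.42  1.63  0.    1.09 -0.36] w 0.044
turn err [-0.0009 -0.0004  0.0042]
shift mm [-353.  -649.    47.4]
```

carry_out --pt "0 0 0.004 -19.6 -36 0 0" --pt "0 0 0 -19.6 -36 0 0" --pt "0 0 0 -19.6 -36 0 0" --pt "0 0 0 -19.6 -36 0 0" --pt "0 0 0 -19.6 -36 0 0"

```text
time_s: 0.9
tcp_pos: [0.2665, 0.4337, 0.1971]
orientation: [-0.044, 0.999, -0.0, -0.0]
contact_force: [0.9, 1.2, 0.9]
gripper_width: -0.0001
grip_force: 0.0
```

carry_out --pt "0 0 0 -19.6 -36 0 0" --pt "0 0 0 -19.6 -36 0 0" --pt "0 0 0 -19.6 -36 0 0" --pt "0 0 0 -19.6 -36 0 0" --pt "0 0 0 -19.6 -36 0 0"

```text
time_s: 1.4
tcp_pos: [0.3799, 0.263, 0.1973]
orientation: [-0.044, 0.999, -0.0, -0.0]
contact_force: [0.7, 1.2, 0.4]
gripper_width: 0.0
grip_force: 0.0
```

carry_out --pt "0 0 0 -19.6 -36 0 0" --pt "0 0 0 -19.6 -36 0 0" --pt "0 0 0 -19.6 -36 0 0" --pt "0 0 0 -19.6 -36 0 0" --pt "0 0 0 -19.6 -36 0 0"

```text
time_s: 1.9
tcp_pos: [0.4932, 0.0922, 0.1973]
orientation: [-0.044, 0.999, 0.0, -0.0]
contact_force: [0.0, 0.8, -0.3]
gripper_width: -0.0003
grip_force: 0.0
```

carry_out --pt "0 0 0 -19.6 -36 0 0" --pt "0 0 0 -19.6 -36 0 0" --pt "0 0 0 0 0 0 0"

```text
time_s: 2.2
tcp_pos: [0.5405, 0.022, 0.1973]
orientation: [-0.042, 0.999, -0.0, 0.001]
contact_force: [0.9, 0.8, 0.9]
gripper_width: -0.0003
grip_force: 0.0
```

```bash
python3 go.py 0 12 110
python3 - <<'E'
from rig import manip
import cv2
cv2.imwrite("pics/w1.png",cv2.resize(manip.get_image("wrist"),(800,600),interpolation=cv2.INTER_CUBIC))
E
```

```text
t 2.2 p [0.5405 0.022  0.1973] rail mm [-22.8  42.8 197.3] F [0.9 0.8 0.9] j [ 0.02  0.3   1.82 -0.    1.02 -1.63] w -0.0003
turn err [-0.001   0.0015 -0.0082]
shift mm [-22.9 -30.6  87.4]
```

View pics/w1.png

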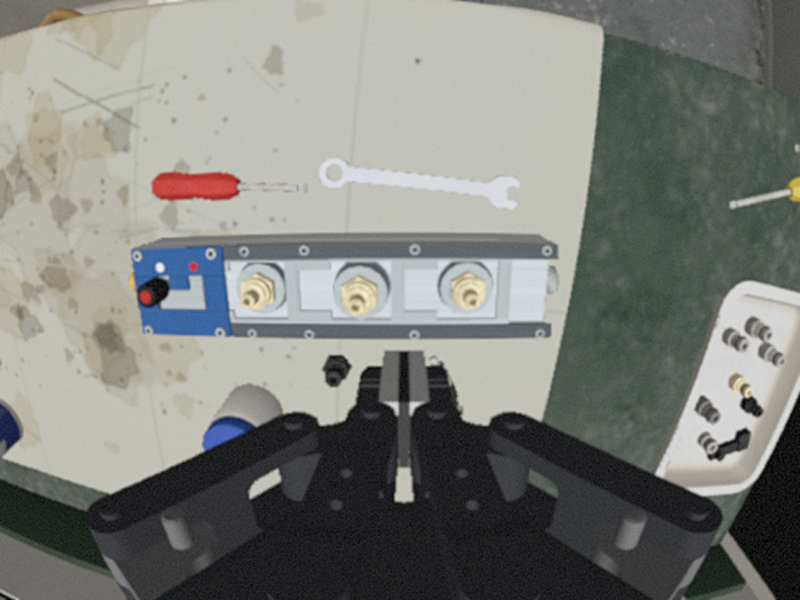

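The wrist view shows the mid tip at (357,309), the others at (247,303) and (467,305), and the knob top at (146,297). I'll check these against the fit.

Run:
```python
from rig import manip
import numpy as np
from scipy.spatial.transform import Rotation as R
o=manip.get_obs();M=R.from_quat(o['orientation']).as_matrix();k=manip.calibration('wrist')
f=192/np.tan(np.radians(k['vfov']/2));Q=[0.56706547,-0.01859118,0.09162067];c,s=np.cos(Q[2]),np.sin(Q[2]);W=np.array([[c,-s,0],[s,c,0],[0,0,1]])
for u,v,z in[(247,303,.078),(357,309,.089),(467,305,.078),(146,297,.085)]:
    d=np.array([u*.64-.18-k['cx'],v*.64-.18-k['cy']]);r=np.hypot(*d);t=r/f
    ray=np.r_[d/r*np.sin(t),np.cos(t)];m=k['mount'];O=o['tcp_pos']+M@m[:3,3];D=M@m[:3,:3]@ray
    P=O+D*(z-O[2])/D[2];print(P.round(4),(1e3*W.T@(P-[Q[0],Q[1],0])).round(1))
```

```text
[ 0.5711 -0.0813  0.078 ] [ -1.7 -62.8  78. ]
[ 0.5648 -0.0032  0.089 ] [-0.9 15.6 89. ]
[0.5596 0.0693 0.078 ] [ 0.6 88.2 78. ]
[ 0.5715 -0.1594  0.085 ] [  -8.5 -140.6   85. ]
```

carry_out --pt "0 0 -0.006 -8 -10 20 0" --pt "0 0 0 -8 -10 20 0" --pt "0 0 0 -7 -11 20 0" --pt "0 0 0 0 0 20 0" --pt "0 0 0 0 0 0 0"

```text
time_s: 2.75
tcp_pos: [0.5609, -0.0024, 0.1147]
orientation: [-0.047, 0.999, 0.0, -0.003]
contact_force: [-0.5, -0.2, -0.4]
gripper_width: -0.0002
grip_force: 0.0
```

```bash
python3 go.py 0 12 78
```

```text
t 2.75 p [ 0.5609 -0.0024  0.1147] rail mm [ -4.7  16.7 114.7] F [-0.5 -0.2 -0.4] j [-0.03  0.44  1.83  0.    0.88 -1.69] w -0.0002
turn err [ 0.001  -0.0061  0.0021]
shift mm [-4.9 -4.7 36.7]
```

carry_out --pt "0 0 0 -4.5 -3 10 0" --pt "0 0 0 0 0 8 0" --pt "0 0 0 0 0 0 0"

```text
time_s: 3.05
tcp_pos: [0.5681, -0.0055, 0.0989]
orientation: [-0.047, 0.999, 0.0, -0.001]
contact_force: [0.2, 0.6, 0.0]
gripper_width: -0.0003
grip_force: 0.0
```

```bash
python3 go.py 0 13 78
python3 - <<'E'
from rig import manip
import cv2,numpy as np
w=manip.get_image("wrist")[150:300,190:330];a=manip.get_image("scene")[130:280,210:320]
f=lambda i:cv2.resize(i,None,fx=3.2,fy=3.2,interpolation=cv2.INTER_CUBIC)
cv2.imwrite("pics/w2.png",np.hstack([f(w),f(a)]))
E
```

```text
t 3.05 p [ 0.5681 -0.0055  0.0989] rail mm [ 2.2 12.9 98.9] F [0.2 0.6 0. ] j [-0.03  0.47  1.82  0.    0.85 -1.7 ] w -0.0003
turn err [ 0.0002 -0.001   0.002 ]
shift mm [ 2.2  0.1 20.9]
```

View pics/w2.png

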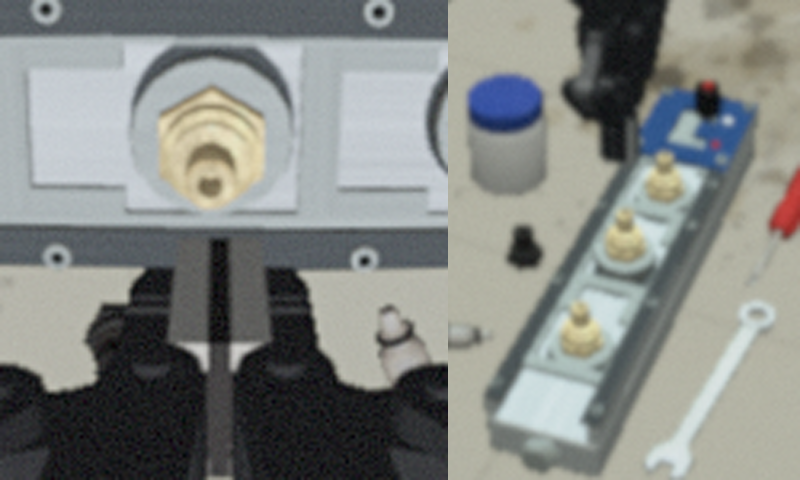

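Run:
```python
from cal import *
from rig import manip
p=manip.get_obs()['tcp_pos']
for h in(0,.01,.02,.03,.05):print(h,proj('scene',p+[0,0,h]).round(1),(proj('scene',p+[0,0,h])-[210,130])*3.2+[448,0])
k=manip.calibration('wrist');m=np.linalg.inv(k['mount']);f=192/np.tan(np.radians(k['vfov']/2))
for x in(-.011,0,.011):
  for z in (0,-.013):
    c=m@[x,0,z,1];r=np.hypot(c[0],c[1]);t=np.arctan2(r,c[2]);u=np.array([k['cx'],k['cy']])+f*t*c[:2]/r
    print(x,z,u.round(1),((u-[190,150])*3.2).round(0))
```

```text
0 [263.4 191.8] [618.7393481  197.60156983]
0.01 [263.3 187.9] [618.60776517 185.1891625 ]
0.02 [263.3 183.9] [618.47435664 172.60454457]
0.03 [263.2 180. ] [618.33908427 159.84410711]
0.05 [263.1 171.8] [618.06278953 133.78082657]
-0.011 0 [256.3 232. ] [212. 262.]
-0.011 -0.013 [256.2 241.1] [212. 291.]
0 0 [256.2 216.4] [212. 213.]
0 -0.013 [256.1 224.7] [212. 239.]
0.011 0 [256.2 200.1] [212. 160.]
0.011 -0.013 [256.1 207.4] [211. 184.]
```

The fingers are above the mid adapter. In the left panel the tip is at (210,190) and the finger ends are at (220,240). They look shorter than the TCP suggests, so I'll lower by feel.

carry_out --pt "0 0 0 2.5 -0.5 5 0" --pt "0 0 0 0 0 4 0" --pt "0 0 0 0 0 2 0" --pt "0 0 0 0 0 0 0"

```text
time_s: 3.55
tcp_pos: [0.5658, -0.0066, 0.0881]
orientation: [-0.047, 0.999, 0.0, -0.0]
contact_force: [0.1, -0.2, 1.2]
gripper_width: 0.0002
grip_force: 0.0
```

carry_out --pt "0 0 0 0 0 2 0" --pt "0 0 0 0 0 2 0" --pt "0 0 0 0 0 0 0"

```text
time_s: 3.85
tcp_pos: [0.5659, -0.0066, 0.0842]
orientation: [-0.047, 0.999, 0.0, -0.0]
contact_force: [-0.3, 0.2, -0.2]
gripper_width: 0.0001
grip_force: 0.0
```

```bash
python3 go.py 0 12 78
```

```text
t 3.85 p [ 0.5659 -0.0066  0.0842] rail mm [-0.  12.  84.2] F [-0.3  0.2 -0.2] j [-0.03  0.49  1.83  0.    0.81 -1.7 ] w 0.0001
turn err [ 0.0001 -0.0004  0.0015]
shift mm [-0.  -0.   6.2]
```

Run:
```python
from rig import manip
import cv2,numpy as np
w=manip.get_image("side")[110:260,230:350];a=manip.get_image("scene")[130:280,210:330]
f=lambda i:cv2.resize(i,None,fx=3.3,fy=3.3,interpolation=cv2.INTER_CUBIC)
cv2.imwrite("pics/w3.png",np.hstack([f(w),f(a)]))
```

```text
(no output)
```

View pics/w3.png

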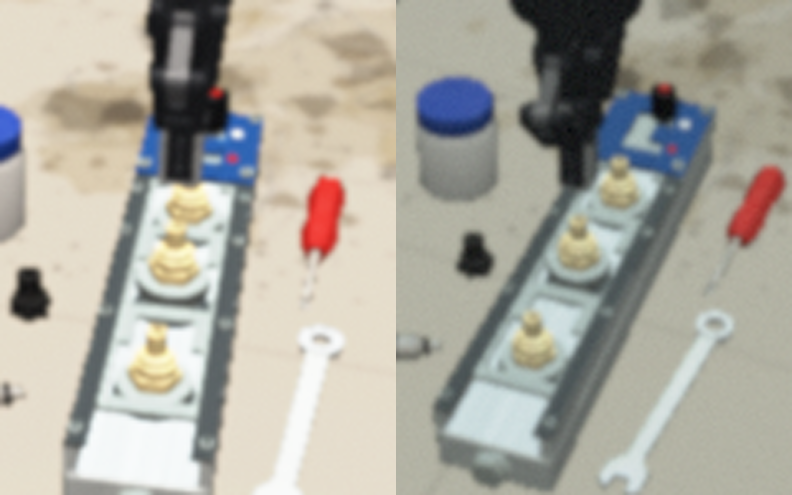

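Right panel: finger end at (577,185) with the mid tip at (578,220). Left panel: finger end at (180,182) with the mid tip at (174,228). There is a clear gap, so I'll triangulate the finger end.

Run:
```python
from cal import *
from scipy.optimize import least_squares
def tri(a,b):
    r=least_squares(lambda P:np.r_[proj('scene',P)-a,proj('side',P)-b],[.56,0,.1]);return r.x.round(4),r.fun.round(2)
print('finger',tri([210+(577-396)/3.3,130+185/3.3],[230+180/3.3,110+182/3.3]))
print('mid tip',tri([210+(578-396)/3.3,130+220/3.3],[230+174/3.3,110+228/3.3]))
p=np.array([.5659,-.0066,.0842])
for h in(0,.02,.03):print(proj('scene',p+[0,0,h]),proj('side',p+[0,0,h]))
```

```text
finger (array([ 0.5642, -0.0035,  0.1176]), array([-0.05, -0.13,  0.06,  0.11]))
mid tip (array([ 0.5671, -0.0108,  0.0837]), array([-0.05, -0.11,  0.05,  0.09]))
[264.78682577 197.74012103] [283.00472892 180.3216146 ]
[264.72451649 190.09141891] [283.59661078 170.76890351]
[264.69271574 186.18775584] [283.89858771 165.89512976]
```

carry_out --pt "0 0 0 0 0 4 0" --pt "0 0 0 0 0 4 0" --pt "0 0 0 0 0 4 0" --pt "0 0 0 0 0 3 0" --pt "0 0 0 0 0 0 0"

```text
time_s: 4.45
tcp_pos: [0.5656, -0.0066, 0.0688]
orientation: [-0.047, 0.999, 0.0, -0.001]
contact_force: [-0.1, 0.4, 0.4]
gripper_width: 0.0001
grip_force: 0.0
```

carry_out --pt "0 0 0 0 0 2 0" --pt "0 0 0 0 0 2 0" --pt "0 0 0 0 0 1 0" --pt "0 0 0 0 0 0 0"

```text
time_s: 4.85
tcp_pos: [0.566, -0.0066, 0.0643]
orientation: [-0.047, 0.999, 0.0, -0.0]
contact_force: [-0.8, -0.1, 0.0]
gripper_width: -0.0001
grip_force: 0.0
```

carry_out --pt "0 0 0 0 0 1.5 0" --pt "0 0 0 0 0 1.5 0" --pt "0 0 0 0 0 0 0"

```text
time_s: 5.15
tcp_pos: [0.5659, -0.0066, 0.0612]
orientation: [-0.047, 0.999, 0.0, -0.0]
contact_force: [-0.0, -0.1, 0.1]
gripper_width: 0.0001
grip_force: 0.0
```

carry_out --pt "0 0 0 0 0 1.5 0" --pt "0 0 0 0 0 1.5 0" --pt "0 0 0 0 0 0 0"

```text
time_s: 5.45
tcp_pos: [0.5659, -0.0066, 0.0582]
orientation: [-0.047, 0.999, 0.0, -0.0]
contact_force: [-0.1, -0.1, -0.6]
gripper_width: -0.0002
grip_force: 0.0
```

carry_out --pt "0 0 0 0 0 1.5 0" --pt "0 0 0 0 0 1.5 0" --pt "0 0 0 0 0 0 0"

```text
time_s: 5.75
tcp_pos: [0.5661, -0.0066, 0.0554]
orientation: [-0.047, 0.999, -0.0, 0.0]
contact_force: [-0.1, 0.9, 0.3]
gripper_width: 0.0
grip_force: 0.0
```

carry_out --pt "0 0 0 0 0 1.5 0" --pt "0 0 0 0 0 1 0" --pt "0 0 0 0 0 0 0"

```text
time_s: 6.05
tcp_pos: [0.5662, -0.0066, 0.0531]
orientation: [-0.047, 0.999, -0.0, 0.0]
contact_force: [-0.9, 0.5, 3.4]
gripper_width: -0.0
grip_force: 1.8
```

Contact at TCP z ≈ 53, so the fingers really end about 35 mm above the stated TCP. I'll press on, watching the force.

carry_out --pt "0 0 0 0 0 1.5 0" --pt "0 0 0 0 0 1.5 0" --pt "0 0 0 0 0 0 0"

```text
time_s: 6.35
tcp_pos: [0.5662, -0.0066, 0.0499]
orientation: [-0.047, 0.999, -0.0, 0.0]
contact_force: [-0.4, 0.1, 2.2]
gripper_width: -0.0
grip_force: 1.4
```

carry_out --pt "0 0 0 0 0 1.5 0" --pt "0 0 0 0 0 1.5 0" --pt "0 0 0 0 0 0 0"

```text
time_s: 6.65
tcp_pos: [0.5661, -0.0066, 0.0468]
orientation: [-0.047, 0.999, -0.0, 0.0]
contact_force: [0.0, 0.3, 2.4]
gripper_width: -0.0
grip_force: 1.3
```

carry_out --pt "0 0 0 0 0 1 0" --pt "0 0 0 0 0 1 0" --pt "0 0 0 0 0 0 0"

```text
time_s: 6.95
tcp_pos: [0.5661, -0.0066, 0.0449]
orientation: [-0.047, 0.999, -0.0, 0.0]
contact_force: [-0.4, 0.7, 3.3]
gripper_width: -0.0002
grip_force: 1.7
```

carry_out --pt "0 0 0 0 0 1 0" --pt "0 0 0 0 0 1 0" --pt "0 0 0 0 0 0 0"

```text
time_s: 7.25
tcp_pos: [0.5663, -0.0066, 0.0437]
orientation: [-0.047, 0.999, -0.0, 0.0]
contact_force: [-3.1, -0.8, 13.3]
gripper_width: -0.0001
grip_force: 6.1
```

carry_out --pt "0 0 0 0 0 0.7 0" --pt "0 0 0 0 0 0 0"

```text
time_s: 7.45
tcp_pos: [0.5664, -0.0066, 0.0436]
orientation: [-0.047, 0.999, -0.0, 0.0]
contact_force: [-5.2, -0.6, 17.9]
gripper_width: 0.0002
grip_force: 9.1
```

carry_out --pt "0 0 0 0 0 0.7 0" --pt "0 0 0 0 0 0 0"

```text
time_s: 7.65
tcp_pos: [0.5665, -0.0066, 0.0435]
orientation: [-0.047, 0.999, -0.0, 0.0]
contact_force: [-6.8, 0.1, 24.1]
gripper_width: 0.0001
grip_force: 12.1
```

Hard stop at TCP z 43.5 after 10 mm of travel: the adapter is home. Lift and move beside the knob.

carry_out --pt "0 0 0 0 0 -10 0" --pt "0 0 0 0 0 -20 0" --pt "0 0 0 0 0 -15 0" --pt "0 0 0 10 -25 0 0" --pt "0 0 0 10 -30 0 0"

```text
time_s: 8.15
tcp_pos: [0.5517, -0.063, 0.0873]
orientation: [-0.048, 0.999, -0.0, 0.001]
contact_force: [-1.0, -0.1, -0.2]
gripper_width: 0.0002
grip_force: 0.0
```

carry_out --pt "0 0 0 10 -30 0 0" --pt "0 0 0 10 -30 0 0" --pt "0 0 0 5 -30 0 0" --pt "0 0 0 0 -12 0 0" --pt "0 0 0 0 0 0 0"

```text
time_s: 8.65
tcp_pos: [0.5362, -0.1684, 0.0866]
orientation: [-0.045, 0.999, -0.0, 0.0]
contact_force: [-0.2, -0.6, 0.1]
gripper_width: 0.0003
grip_force: 0.0
```

```bash
python3 go.py -45 -144 33
python3 - <<'E'
from rig import manip
import cv2,numpy as np
w=manip.get_image("side")[110:260,230:350];a=manip.get_image("scene")[130:280,210:330]
f=lambda i:cv2.resize(i,None,fx=3.3,fy=3.3,interpolation=cv2.INTER_CUBIC)
cv2.imwrite("pics/w4.png",np.hstack([f(w),f(a)]))
E
```

```text
t 8.65 p [ 0.5362 -0.1684  0.0866] rail mm [ -44.4 -146.3   86.6] F [-0.2 -0.6  0.1] j [-0.33  0.48  1.84  0.    0.81 -1.99] w 0.0003
turn err [-0.0003  0.0007 -0.0008]
shift mm [ 0.6  2.4 53.6]
```

View pics/w4.png

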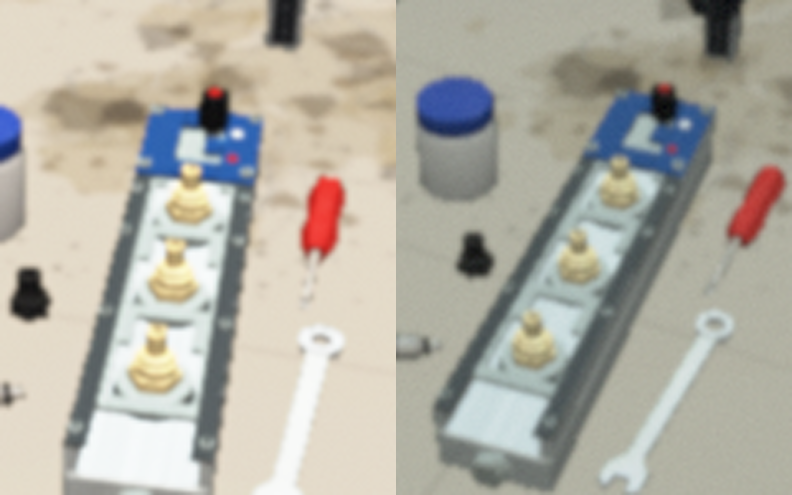

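The middle adapter (175,265 in the left panel) now sits flat like the others, and the fingers are beside the knob at (285,45). Lower, then push +x.

carry_out --pt "0 0 0 0 1.5 18 0" --pt "0 0 0 0 0 18 0" --pt "0 0 0 0 0 10 0" --pt "0 0 0 0 0 5 0" --pt "0 0 0 0 0 0 0"

```text
time_s: 9.25
tcp_pos: [0.5355, -0.1648, 0.035]
orientation: [-0.047, 0.999, 0.0, -0.001]
contact_force: [0.1, 0.2, -0.0]
gripper_width: -0.0
grip_force: 0.0
```

carry_out --pt "0 0 0 -5 0 0 0" --pt "0 0 0 -5 0 0 0" --pt "0 0 0 -3 0 0 0" --pt "0 0 0 0 0 0 0"

```text
time_s: 9.65
tcp_pos: [0.5497, -0.1645, 0.036]
orientation: [-0.047, 0.999, -0.0, 0.001]
contact_force: [1.1, 0.9, 0.3]
gripper_width: 0.0003
grip_force: 0.0
```

carry_out --pt "0 0 0 -2 0 0 0" --pt "0 0 0 -2 0 0 0" --pt "0 0 0 -2 0 0 0" --pt "0 0 0 0 0 0 0"

```text
time_s: 10.05
tcp_pos: [0.5545, -0.1638, 0.0355]
orientation: [-0.047, 0.999, 0.0, -0.0]
contact_force: [-1.3, 0.2, 1.3]
gripper_width: -0.0004
grip_force: 0.5
```

```bash
python3 go.py -13 -145 34
```

```text
t 10.05 p [ 0.5545 -0.1638  0.0355] rail mm [ -25.8 -143.5   35.5] F [-1.3  0.2  1.3] j [-0.31  0.58  1.82 -0.    0.74 -1.97] w -0.0004
turn err [ 0.0001 -0.0006  0.0016]
shift mm [-12.8  -1.5   1.4]
```

carry_out --pt "0 0 0 -2.5 0 0 0" --pt "0 0 0 -2.5 0 0 0" --pt "0 0 0 -2.5 0 0 0" --pt "0 0 0 0 0 0 0"

```text
time_s: 10.45
tcp_pos: [0.5625, -0.1631, 0.0355]
orientation: [-0.047, 0.999, -0.0, 0.0]
contact_force: [-1.5, -0.2, 0.4]
gripper_width: 0.0
grip_force: 0.5
```

carry_out --pt "0 0 0 -1.5 0 0 0" --pt "0 0 0 -1.5 0 0 0" --pt "0 0 0 -1 0 0 0" --pt "0 0 0 0 0 0 0"

```text
time_s: 10.85
tcp_pos: [0.5662, -0.1628, 0.0355]
orientation: [-0.047, 0.999, -0.0, 0.0]
contact_force: [-1.6, -0.7, 0.7]
gripper_width: -0.0001
grip_force: 0.7
```

carry_out --pt "0 0 0 -1 0 0 0" --pt "0 0 0 0 0 0 0"

```text
time_s: 11.05
tcp_pos: [0.5665, -0.1627, 0.0354]
orientation: [-0.047, 0.999, 0.0, -0.001]
contact_force: [-3.4, -1.8, 2.2]
gripper_width: -0.0002
grip_force: 2.2
```

```bash
python3 go.py -13 -145 34
```

```text
t 11.05 p [ 0.5665 -0.1627  0.0354] rail mm [ -13.7 -143.4   35.4] F [-3.4 -1.8  2.2] j [-0.3   0.6   1.8  -0.    0.75 -1.96] w -0.0002
turn err [ 0.0002 -0.0012  0.0016]
shift mm [-0.7 -1.6  1.4]
```

carry_out --pt "0 0 0 -1 0 0 0" --pt "0 0 0 -1 0 0 0" --pt "0 0 0 0 0 0 0"

```text
time_s: 11.35
tcp_pos: [0.5669, -0.1626, 0.0353]
orientation: [-0.047, 0.999, 0.0, -0.002]
contact_force: [-10.1, -4.1, 7.2]
gripper_width: -0.0
grip_force: 4.9
```

```bash
python3 go.py -45 -180 34
```

```text
t 11.35 p [ 0.5669 -0.1626  0.0353] rail mm [ -13.3 -143.4   35.3] F [-10.1  -4.1   7.2] j [-0.3   0.6   1.79 -0.    0.75 -1.96] w -0.0
turn err [ 0.0007 -0.0042  0.0018]
shift mm [ 31.7 -36.6   1.4]
```

Knob is at the lane end stop. Back off and come round to its -y side.

carry_out --pt "0 0 0 8 0 0 0" --pt "0 0 0 15 0 0 0" --pt "0 0 0 5 -10 0 0" --pt "0 0 0 0 -20 0 0" --pt "0 0 0 0 -16 0 0"

```text
time_s: 11.85
tcp_pos: [0.5465, -0.2124, 0.0359]
orientation: [-0.047, 0.999, -0.0, 0.001]
contact_force: [0.4, -0.9, 1.0]
gripper_width: -0.0002
grip_force: 0.0
```

carry_out --pt "0 0 0 -15 0 0 0" --pt "0 0 0 -18 0 0 0" --pt "0 0 0 -13 0 0 0" --pt "0 0 0 0 0 0 0" --pt "0 0 0 0 0 0 0"

```text
time_s: 12.35
tcp_pos: [0.5911, -0.2066, 0.0353]
orientation: [-0.047, 0.999, 0.0, -0.0]
contact_force: [-0.7, -0.4, -0.7]
gripper_width: -0.0
grip_force: 0.0
```

```bash
python3 go.py 8 -170 34
```

```text
t 12.35 p [ 0.5911 -0.2066  0.0353] rail mm [   6.7 -189.4   35.3] F [-0.7 -0.4 -0.7] j [-0.36  0.64  1.71 -0.    0.79 -2.02] w -0.0
turn err [ 0.0002 -0.0005  0.0019]
shift mm [-1.3 19.4  1.3]
```

carry_out --pt "0 0 0 -1 6 0 0" --pt "0 0 0 0 6 0 0" --pt "0 0 0 0 4 0 0" --pt "0 0 0 0 0 0 0"

```text
time_s: 12.75
tcp_pos: [0.5904, -0.1897, 0.0356]
orientation: [-0.047, 0.999, 0.0, -0.0]
contact_force: [-0.1, -0.6, -0.1]
gripper_width: 0.0002
grip_force: 0.0
```

carry_out --pt "0 0 0 0 2.5 0 0" --pt "0 0 0 0 2.5 0 0" --pt "0 0 0 0 2.5 0 0" --pt "0 0 0 0 0 0 0"

```text
time_s: 13.15
tcp_pos: [0.5902, -0.1832, 0.0356]
orientation: [-0.047, 0.999, -0.0, 0.0]
contact_force: [0.8, -1.9, 0.6]
gripper_width: 0.0007
grip_force: 1.0
```

carry_out --pt "0 0 0 0 2.5 0 0" --pt "0 0 0 0 2.5 0 0" --pt "0 0 0 0 2.5 0 0" --pt "0 0 0 0 0 0 0"

```text
time_s: 13.55
tcp_pos: [0.5895, -0.1753, 0.0356]
orientation: [-0.047, 0.999, 0.0, 0.0]
contact_force: [0.7, -2.1, 0.7]
gripper_width: 0.0001
grip_force: 1.1
```

```bash
python3 go.py 7 -130 34
```

```text
t 13.55 p [ 0.5895 -0.1753  0.0356] rail mm [   8.  -158.1   35.6] F [ 0.7 -2.1  0.7] j [-0.31  0.62  1.74  0.    0.78 -1.97] w 0.0001
turn err [0.     0.0002 0.0018]
shift mm [ 0.9 28.1  1.6]
```

carry_out --pt "0 0 0 0.5 3 0 0" --pt "0 0 0 0 3 0 0" --pt "0 0 0 0 3 0 0" --pt "0 0 0 0 3 0 0" --pt "0 0 0 0 0 0 0"

```text
time_s: 14.05
tcp_pos: [0.5879, -0.1632, 0.0356]
orientation: [-0.047, 0.999, 0.0, 0.0]
contact_force: [1.0, -1.1, 0.5]
gripper_width: 0.0002
grip_force: 0.9
```

carry_out --pt "0 0 0 0 2 0 0" --pt "0 0 0 0 2 0 0" --pt "0 0 0 0 1.5 0 0" --pt "0 0 0 0 0 0 0"

```text
time_s: 14.45
tcp_pos: [0.5873, -0.1581, 0.0356]
orientation: [-0.047, 0.999, 0.0, 0.0]
contact_force: [1.8, -2.0, 0.9]
gripper_width: 0.0002
grip_force: 1.1
```

carry_out --pt "0 0 0 0 1.5 0 0" --pt "0 0 0 0 1.5 0 0" --pt "0 0 0 0 0 0 0"

```text
time_s: 14.75
tcp_pos: [0.5872, -0.1556, 0.0356]
orientation: [-0.047, 0.999, -0.0, 0.0]
contact_force: [2.0, -6.0, -1.1]
gripper_width: 0.0001
grip_force: 2.6
```

```bash
python3 go.py 7 -137 34
```

```text
t 14.75 p [ 0.5872 -0.1556  0.0356] rail mm [   7.5 -138.3   35.6] F [ 2.  -6.  -1.1] j [-0.28  0.61  1.76 -0.    0.77 -1.94] w 0.0001
turn err [-0.0008  0.0004  0.0019]
shift mm [0.5 1.3 1.6]
```

carry_out --pt "0 0 0 0 1.5 0 0" --pt "0 0 0 0 0 0 0"

```text
time_s: 14.95
tcp_pos: [0.5872, -0.1552, 0.0357]
orientation: [-0.047, 0.999, -0.001, 0.0]
contact_force: [2.2, -10.1, -1.1]
gripper_width: 0.0003
grip_force: 5.0
```

carry_out --pt "0 0 0 0 0.7 0 0" --pt "0 0 0 0 0 0 0"

```text
time_s: 15.15
tcp_pos: [0.5873, -0.155, 0.0358]
orientation: [-0.047, 0.999, -0.001, 0.001]
contact_force: [2.5, -12.3, 0.4]
gripper_width: -0.0001
grip_force: 6.0
```

```bash
python3 go.py 7 -137 34
```

```text
t 15.15 p [ 0.5873 -0.155   0.0358] rail mm [   7.6 -137.6   35.8] F [  2.5 -12.3   0.4] j [-0.28  0.61  1.76 -0.    0.77 -1.94] w -0.0001
turn err [-0.0027  0.001   0.0022]
shift mm [0.6 0.6 1.8]
```

End stop along y. Retreat, lift, and work out the clearance to the pot on the far side.

carry_out --pt "0 0 0 0 -6 0 0" --pt "0 0 0 0 -12 0 0" --pt "0 0 0 0 0 -20 0" --pt "0 0 0 0 0 -20 0" --pt "0 0 0 0 0 0 0"

```text
time_s: 15.65
tcp_pos: [0.5897, -0.1717, 0.0776]
orientation: [-0.046, 0.999, -0.0, 0.001]
contact_force: [0.6, -0.3, -0.1]
gripper_width: 0.0002
grip_force: 0.0
```

```bash
python3 go.py 40 -115 74
python3 - <<'E'
from cal import *
from scipy.optimize import least_squares
Q=[0.56706547,-0.01859118,0.09162067]
for u,z in(((52/4+215,63/4+145),.073),((52/4+215,(63+150)/8+145+0),.05)):
    r=least_squares(lambda P:proj('scene',np.r_[P,z])-u,[.6,0]).x
    d=r-Q[:2];c,s=np.cos(Q[2]),np.sin(Q[2]);print(c*d[0]+s*d[1],-s*d[0]+c*d[1])
E
```

```text
t 15.65 p [ 0.5897 -0.1717  0.0776] rail mm [   8.5 -154.5   77.6] F [ 0.6 -0.3 -0.1] j [-0.3   0.56  1.73  0.    0.85 -1.97] w 0.0002
turn err [-0.0008  0.0029  0.0012]
shift mm [-31.5  39.5   3.7]
0.1279374585526764 -0.09578006180312897
0.12491385284580099 -0.08543847981039544
```

carry_out --pt "0 0 0 -16 5 0 0" --pt "0 0 0 -16 15 0 0" --pt "0 0 0 0 20 0 0" --pt "0 0 0 0 0 0 0"

```text
time_s: 16.05
tcp_pos: [0.615, -0.1256, 0.0743]
orientation: [-0.048, 0.999, 0.001, -0.002]
contact_force: [-0.8, -0.4, 0.2]
gripper_width: -0.0001
grip_force: 0.0
```

```bash
python3 go.py 40 -115 35
```

```text
t 16.05 p [ 0.615  -0.1256  0.0743] rail mm [  37.9 -110.9   74.3] F [-0.8 -0.4  0.2] j [-0.22  0.58  1.69  0.    0.87 -1.89] w -0.0001
turn err [ 0.0015 -0.003   0.0037]
shift mm [-2.2 -4.1 39.3]
```

carry_out --pt "0 0 0 -3 -3.5 6 0" --pt "0 0 0 0 0 12 0" --pt "0 0 0 0 0 12 0" --pt "0 0 0 0 0 8 0" --pt "0 0 0 0 0 0 0"

```text
time_s: 16.55
tcp_pos: [0.6184, -0.1314, 0.0354]
orientation: [-0.046, 0.999, 0.0, -0.002]
contact_force: [-0.2, -0.7, 0.4]
gripper_width: 0.0
grip_force: 0.0
```

```bash
python3 go.py 12 -115 35
```

```text
t 16.55 p [ 0.6184 -0.1314  0.0354] rail mm [  40.8 -117.1   35.4] F [-0.2 -0.7  0.4] j [-0.23  0.64  1.69 -0.    0.81 -1.89] w 0.0
turn err [ 0.0011 -0.0033  0.0011]
shift mm [28.8  2.1  0.5]
```

carry_out --pt "0 0 0 5 1.5 0 0" --pt "0 0 0 5 0 0 0" --pt "0 0 0 2.5 0 0 0" --pt "0 0 0 2.5 0 0 0" --pt "0 0 0 0 0 0 0"

```text
time_s: 17.05
tcp_pos: [0.6047, -0.1314, 0.0379]
orientation: [-0.047, 0.999, -0.0, 0.0]
contact_force: [-0.2, 0.5, 0.0]
gripper_width: 0.0
grip_force: 0.0
```

carry_out --pt "0 0 0 2.5 0 0 0" --pt "0 0 0 2.5 0 0 0" --pt "0 0 0 2.5 0 0 0" --pt "0 0 0 0 0 0 0"

```text
time_s: 17.45
tcp_pos: [0.5974, -0.1321, 0.0377]
orientation: [-0.047, 0.999, -0.0, 0.0]
contact_force: [1.9, 0.2, 1.0]
gripper_width: 0.0001
grip_force: 0.7
```

```bash
python3 go.py 13 -115 35
```

```text
t 17.45 p [ 0.5974 -0.1321  0.0377] rail mm [  19.8 -115.8   37.7] F [1.9 0.2 1. ] j [-0.24  0.62  1.74 -0.    0.78 -1.9 ] w 0.0001
turn err [-0.0002  0.0004  0.0015]
shift mm [6.8 0.8 2.7]
```

carry_out --pt "0 0 0 2 0 0 0" --pt "0 0 0 2 0 0 0" --pt "0 0 0 1.5 0 0 0" --pt "0 0 0 0 0 0 0"

```text
time_s: 17.85
tcp_pos: [0.5916, -0.1326, 0.0375]
orientation: [-0.047, 0.999, 0.0, -0.0]
contact_force: [1.1, -0.6, 1.1]
gripper_width: -0.0004
grip_force: 0.7
```

carry_out --pt "0 0 0 1 0 0 0" --pt "0 0 0 1 0 0 0" --pt "0 0 0 0 0 0 0"

```text
time_s: 18.15
tcp_pos: [0.5902, -0.1327, 0.0376]
orientation: [-0.047, 0.999, -0.0, 0.0]
contact_force: [3.3, 0.9, 1.6]
gripper_width: 0.0004
grip_force: 1.6
```

carry_out --pt "0 0 0 1 0 0 0" --pt "0 0 0 0 0 0 0"

```text
time_s: 18.35
tcp_pos: [0.59, -0.1328, 0.0377]
orientation: [-0.047, 0.999, -0.0, 0.001]
contact_force: [6.2, 2.2, -1.9]
gripper_width: 0.0
grip_force: 2.9
```

```bash
python3 go.py 13 -115 35
```

```text
t 18.35 p [ 0.59   -0.1328  0.0377] rail mm [  12.4 -115.8   37.7] F [ 6.2  2.2 -1.9] j [-0.24  0.61  1.76  0.    0.77 -1.91] w 0.0
turn err [-0.0004  0.0023  0.0014]
shift mm [-0.6  0.8  2.7]
```

One more small push, then back off, lift and look.

carry_out --pt "0 0 0 1 0 0 0" --pt "0 0 0 0 0 0 0"

```text
time_s: 18.55
tcp_pos: [0.5899, -0.1328, 0.0378]
orientation: [-0.046, 0.999, -0.0, 0.002]
contact_force: [7.9, 0.9, -1.9]
gripper_width: -0.0004
grip_force: 4.1
```

carry_out --pt "0 0 0 -6 0 0 0" --pt "0 0 0 -12 0 0 0" --pt "0 0 0 0 0 -25 0" --pt "0 0 0 0 0 -35 0" --pt "0 0 0 0 0 -35 0"

```text
time_s: 19.05
tcp_pos: [0.6052, -0.131, 0.1326]
orientation: [-0.047, 0.999, 0.0, -0.002]
contact_force: [0.8, -0.1, 0.3]
gripper_width: 0.0001
grip_force: 0.0
```

carry_out --pt "0 0 0 20 -30 -20 0" --pt "0 0 0 20 -35 0 0" --pt "0 0 0 20 -35 0 0" --pt "0 0 0 0 0 0 0" --pt "0 0 0 0 0 0 0"

```text
time_s: 19.55
tcp_pos: [0.555, -0.237, 0.1523]
orientation: [-0.046, 0.999, 0.0, -0.0]
contact_force: [-0.3, 0.6, 0.1]
gripper_width: -0.0002
grip_force: 0.0
```

```bash
python3 go.py
python3 - <<'E'
from rig import manip
import cv2,numpy as np
w=manip.get_image("side")[110:260,230:350];a=manip.get_image("scene")[130:280,210:330]
f=lambda i:cv2.resize(i,None,fx=3.3,fy=3.3,interpolation=cv2.INTER_CUBIC)
cv2.imwrite("pics/w5.png",np.hstack([f(w),f(a)]))
E
```

```text
t 19.55 p [ 0.555  -0.237   0.1523] rail mm [ -32.  -216.4  152.3] F [-0.3  0.6  0.1] j [-0.42  0.45  1.71  0.    0.98 -2.09] w -0.0002
turn err [ 0.0006 -0.001  -0.0005]
```

View pics/w5.png

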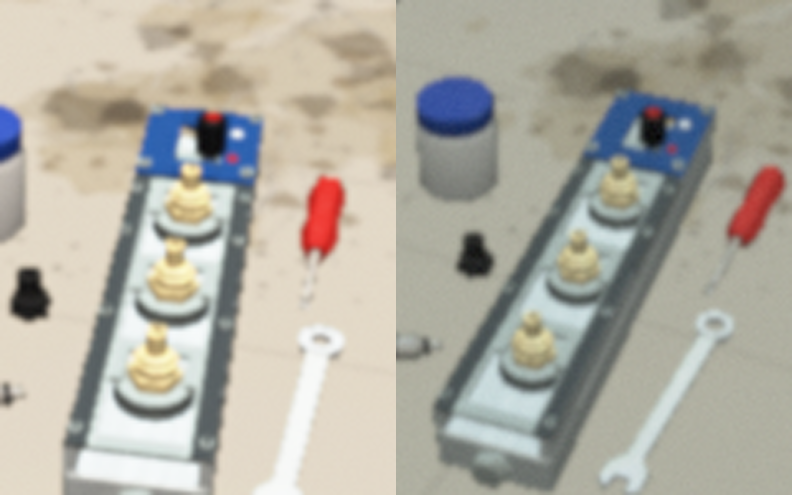

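The plate has slid under the collars. The knob top is at (654,113) in the right panel and (212,117) in the left. I'll compare that with the locked point.

Run:
```python
from cal import *
Q=[0.56706547,-0.01859118,0.09162067]
for x,y in((-.007,-.115),(-.003,-.115),(-.007,-.119),(-.007,-.145)):
    P=R2W(Q,np.array([x,y,.085]));print(x,y,((proj('scene',P)-[210,130])*3.3+[396,0]).round(0),((proj('side',P)-[230,110])*3.3).round(0))
```

```text
-0.007 -0.115 [650. 109.] [210. 115.]
-0.003 -0.115 [645. 108.] [203. 115.]
-0.007 -0.119 [652. 106.] [211. 112.]
-0.007 -0.145 [664.  85.] [214.  91.]
```

```bash
python3 -c "
from rig import manip
print(manip.finish_job())"
```

```text
the job is handed in; nothing more can be done
None
```

The middle adapter is pressed fully home, the lock knob is in the red-dot notch with the lock plate at its end stop, and the job is handed in (no verdict was returned).

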